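Tip a standing carton over a foam edge and pack it right way up

ROBOT

A 6-joint arm with a two-finger parallel gripper is mounted at the origin on a cart in front of the work surface, level with it; the furniture and walls round the work are solid. World frame = base frame: x ahead of the robot, y to its left, z up, the work surface at z = 0. Lengths are in m, angles in rad, forces in N, time in s.
With the tool pointing down it reaches from about 0.35 to 0.975 m from the base axis. Payload 4.9 kg.
Tool frame: the origin (TCP) lies on the front face of the gripper's body, between the roots of the fingers; the fingertips stand 73 mm ahead of it and the grasp point (between the pads) lies 54 mm ahead of it; z points along the fingers, y is the line along which they close (so a half turn about z gives the same grasp; the last joint's range is limited). The gripper opens to 85 mm and grips with 20 to 120 N. Pads are 22 mm wide; open, the fingers measure 114 mm over their backs; the gripper's body (76 mm by 85 mm) begins 54 mm behind the grasp point. The pads swing forward as they close: fully open they stand 13 mm farther back than shut.
Start: joints at [-1.369, 0.053, 1.613, -0, 1.476, -0.119], TCP at [0.197, -0.593, 0.304] pointing down, gripper open.
Joint ranges: [-3.01, 3.01], [-1.01, 2.22], [0.06, 2.58], [-1.02, 4.17], [0.09, 2.62], [-3.14, 3.14]. Speed limits (rad/s): [2.57, 2.57, 3.14, 3.14, 3.14, 3.14].

INTERFACE

Orientations are given as a rotation vector (axis times angle).
In Python, from station import status, imaging, order gives the robot as it stands.
- The arm moves only by the tool arm_command, never from a script. Its argument "increments" is a list of rows, each an object with "slide": the shift along the tool's x, y, z in m, a list of three; "spin": the turn about the tool's z in degrees; "gripper": the opening, from -1 (shut) to 1 (fully open). In form: [{"slide": [x, y, z], "spin": spin, "gripper": gripper}, ...]. A call has 1 to 8 rows; each row is the pose to reach, as a shift and turn from the pose commanded when the call began, along the tool's axes at that moment; what a row does not reach only later rows make up. A row lasts 1/12 s, in which the tool goes at most 41.7 mm and 7.16 degrees, less where a joint would pass 70% of its speed; a pose out of reach is approached as far as the arm can. A call with a gripper value outside its range is refused whole. The fingers move at their own pace and stop on an object; "newtons" is the grip in N (left out, the last holds). Time passes only in rows, so rows that repeat a pose let the fingers close. It gives the time, the measured TCP pose, the force, the opening and the grip force at its end, in the units of the state.
- status.get_obs(): the state, without advancing time (a new reading comes with each control period).
- imaging.get_image(name): name is "side" or "top" or "wrist"; returns a dict with "frame" (400x640x3 uint8, red, green, blue), "vfov" (degrees; the focal length in pixels is half the picture's height over the tangent of half this angle, whatever the lens; pixels are square), "cx", "cy" (the principal point, pixels), "view" (4x4, takes a point from world to camera coordinates); the wrist camera has in their place "mount" (4x4, takes a point from camera to tool coordinates, whose origin is the TCP and whose axes are the flange's). Camera axes: x right, y up, looking along -z (the intrinsics and any distortion apply to the point x, -y, -z); pixel columns grow to the right and rows downward; lengths in m; the calibration is good to about 2 mm. A picture is of the moment at which its call begins: read the wrist's pose just before it. There is no depth.
- order.finish_job(): hands the job in; it is judged then, once.
The state is a dict: "t": time; "q": joint angles; "dq": joint speeds; "effort": joint torques, N m; "tool_pos": TCP position; "tool_rot": TCP orientation; "contact_force": force on the tool from outside, world axes, zero at the start; "wrist_torque": the same for the moment, N m; "opening": finger opening in m; "grip_force": force on a finger pad.
Only numpy, scipy, OpenCV 4.12 (cv2) and the standard library are available. Lean on these libraries where they do the work, as an engineer would, in place of code of your own. Each camera call takes 0.05 s, during which the arm holds its last target. There are 200 camera calls.

TASK

The smaller of the two cartons has been left standing on end: stand it with its underside (opposite the labelled top) against the front edge of the grey foam slab, beside the carton's pocket, and tip it over that edge so that it comes to lie right way up (labelled top upward) on the plain part of the foam. Then put it into the large empty pocket, still right way up, pressed fully home to the pocket's floor, and let go. Leave the other things on the bench where they are.

Things in the scene. Friction and masses are not known exactly. Their poses are not given: they have to be found in the camera images.
- carton: Smaller kraft carton, closed, 63 x 105 x 59 mm (own x, y, z), 0.07-0.14 kg. Starts standing on end (own +y up, 105 mm tall), any yaw, left or right on the bench. Origin: centre of its underside (63 x 105 mm, own z = 0), 52.5 mm up while on end; own z points out of the top, the only face with a white label and a dark seam. Grip it across 63 or 59 mm, where the holder near it leaves room.
- carton_lid (a point): Centre of the carton's labelled top face (own z = 58.5 mm).
- carton_foot (a point): Centre of the carton's end face that it stands on at the start (own -y end).
- foam: Grey stiff foam slab, fixed, 150 x 250 x 16 mm (own x, y, z; origin centre of underside, z up). Its front edge, the stop, is the upright face at x = -75 mm, towards the robot. The front at y -110 to -20, x -75 to 20 mm is plain. Carton pocket: 67 (x) x 109 (y) mm, 13 deep, chamfered, centre x -10, y +60 mm. Two small pockets at the back hold a post and a clamp that stand at most 4 mm proud.
- landing_edge (a point): Upper front edge of the slab at the middle of its plain part (slab x -75, y -65, z 16 mm). A carton tipped here lies along slab x, overhanging the edge by about 16 to 30 mm; if its foot slides back, push it on.
- pocket_floor (a point): Centre of the floor of the carton's pocket, 3 mm above the bench; seated, the carton's origin is here and its long side lies along the slab's y, either end first.
- big_carton: Bystander: the larger kraft carton, 71 x 120 x 76 mm (own x, y, z), also standing on end (own +y up, 120 mm tall), about 0.12 kg; origin at the centre of its own z = 0 face, at half height (60 mm). Loose; it changes places with the smaller one.
- holder_right: Bystander: black post holder, 41 x 31 x 98 mm, loose, upright, origin under its centre; stands about 105 mm on the robot's side of the origin of whichever carton is on the right.
- holder_left: Bystander: the same kind of black post holder, about 105 mm on the robot's side of the origin of the carton on the left. A black power supply is fixed behind that carton.
- lens_post: Bystander: lens on a post, 61 x 40 x 164 mm, loose, at the back right; origin under its centre.
- blue_mug: Bystander: mug, 78 x 112 x 92 mm, loose, at the back right; origin under its centre.
- driver: Bystander: blue-handled ball driver, 27 x 168 x 27 mm, lying loose, roughly along the bench, in front of the pocket half of the slab; origin under its centre, own y along it.
Not all that is in view belongs to the job. Leave any orange look-alike of the carton alone.

How it is judged:
By the outcome, as a careful person would: the job done as asked, in the order asked, and still so for the second after the job is handed in, with the robot touching nothing.
It also fails if it takes over 72 s, if anything falls off the work surface, if the arm or the gripper's body presses on something with over 40 N, if the wrist force passes 120 N, or if a joint passes its speed limit or range.

## Working session

There is one attempt and no reset: what is moved stays moved. The work goes in short steps, Python scripts to look and compute and a tool call to move; the robot and the scene stay as the last step left them, time stands still between calls to the robot, and variables do not carry over. Pictures are saved under pics/ and viewed, at most 10 in all, crops included, and the job is handed in when it is done.

Besides the shell and the picture viewer there is one more tool, called in YAML: its name, and indented under it one key for each argument. arm_command: Moves the arm, as the interface text tells. Its arguments: {"type":"object","properties":{"increments":{"type":"array","items":{"type":"object","properties":{"slide":{"type":"array","items":{"type":"number"}},"spin":{"type":"number"},"gripper":{"type":"number"}}}},"newtons":{"type":"number"}},"required":["increments"]}

```bash
ls; mkdir -p pics; python3 - <<'E'
from station import status, imaging, order
import cv2, numpy as np
o=status.get_obs(); print(o)
for n in ("top","side"):
    d=imaging.get_image(n); cv2.imwrite(f"pics/{n}0.png",d["frame"][:,:,::-1])
    print(n,{k:(v.tolist() if hasattr(v,'tolist') else v) for k,v in d.items() if k!="frame"})
d=imaging.get_image("wrist");print({k:v for k,v in d.items() if k!="frame"}); cv2.imwrite("pics/w0.png",d["frame"][:,:,::-1])
E
```

```text
pics
{'t': 0.0, 'q': array([-1.36902139e+00,  5.33973717e-02,  1.61431579e+00, -1.15470721e-05,
        1.47598431e+00, -1.18986217e-01]), 'dq': array([-0.00065354,  0.00114004,  0.00043491,  0.00117608, -0.00065843,
        0.00290674]), 'effort': array([ 2.27360106e-03, -3.93670034e+01, -3.70181751e+01,  8.58321209e-05,
        7.15511647e-03, -7.47270576e-06]), 'tool_pos': array([ 0.19696564, -0.59264962,  0.30262472]), 'tool_rot': array([-3.09919943e+00, -5.01359160e-01,  1.54756818e-04]), 'contact_force': array([-0.84196876, -0.40954287,  0.15813275]), 'wrist_torque': array([ 0.02306769,  0.04360535, -0.09158915]), 'grip_force': 0.0, 'opening': 0.08523274664281834}
top {'vfov': 54.540208560378225, 'cx': 318.24545145318547, 'cy': 205.35792882749644, 'view': [[0.11452656462534345, -0.9934201531568051, 0.0002555328292860627, -0.07919893650607752], [0.9719908045894562, 0.11210921098618336, 0.2065560471290946, -0.5491546587320277], [-0.2052255875583218, -0.02340777891994895, 0.9784347367593691, -1.0212995506506208], [0.0, 0.0, 0.0, 1.0]]}
side {'vfov': 55.341747655255844, 'cx': 324.0163637513012, 'cy': 200.23238298359408, 'view': [[-0.927911188673141, -0.3727966847049119, -0.0018595182776453246, 0.5160466553471819], [0.17068448159010538, -0.429266833532326, 0.886902922181141, -0.17660444499598305], [-0.33143269856716817, 0.8226497538455578, 0.4619521066283038, -1.0614152769254777], [0.0, 0.0, 0.0, 1.0]]}
{'vfov': 68.19966250216899, 'cx': 320.23907743847724, 'cy': 202.0427137960583, 'mount': array([[-2.53629488e-04,  9.57062277e-01,  2.89882275e-01,
         7.34695712e-02],
       [ 9.99999806e-01,  4.07476630e-04, -4.70367058e-04,
        -9.83912863e-05],
       [-5.68290820e-04,  2.89882100e-01, -9.57062195e-01,
        -7.09694066e-02],
       [ 0.00000000e+00,  0.00000000e+00,  0.00000000e+00,
         1.00000000e+00]])}
```

View pics/top0.png

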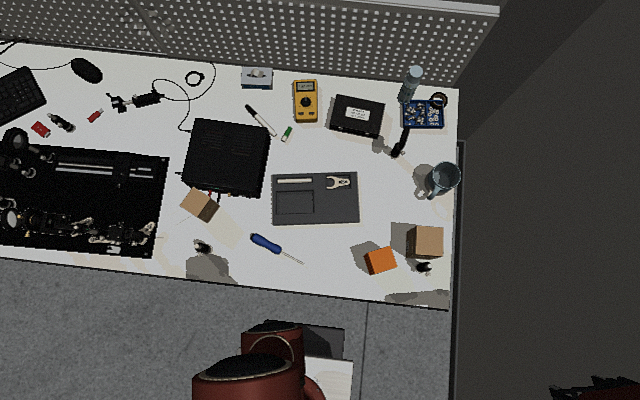

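View pics/side0.png

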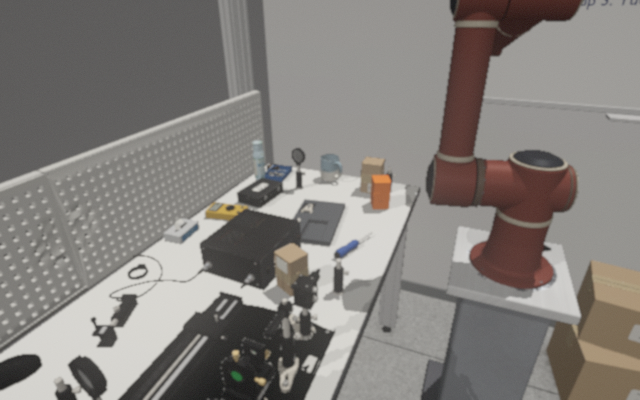

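The top view shows kraft cartons at (200,205) on the left and (425,241) on the right. The orange look-alike is at (380,260), the slab at (315,198) and the driver at (275,247). The side view shows the left carton at (290,268), with a pale label on its left face, and the right carton at (372,175). Next I'll make enlarged crops and work out the slab geometry.

```bash
cat > h.py <<'E'
import numpy as np, cv2
from scipy.spatial.transform import Rotation as R
from station import status, imaging
def grab(name,fn=None):
    o=status.get_obs(); d=imaging.get_image(name)
    if "view" in d: V=np.array(d["view"])
    else:
        T=np.eye(4);T[:3,:3]=R.from_rotvec(o["tool_rot"]).as_matrix();T[:3,3]=o["tool_pos"]
        V=np.linalg.inv(T@d["mount"])
    h=d["frame"].shape[0]; f=h/2/np.tan(np.radians(d["vfov"])/2)
    c=dict(V=V,f=f,cx=d["cx"],cy=d["cy"],im=d["frame"][:,:,::-1].copy())
    if fn: cv2.imwrite("pics/"+fn,c["im"])
    np.save("pics/"+(fn or name)+".npy",c,allow_pickle=True)
    return c
def load(fn): return np.load("pics/"+fn+".npy",allow_pickle=True).item()
def proj(c,P):
    p=np.atleast_2d(P)@c["V"][:3,:3].T+c["V"][:3,3]
    return np.c_[c["cx"]+c["f"]*p[:,0]/-p[:,2], c["cy"]-c["f"]*p[:,1]/-p[:,2]]
def ray(c,uv):
    d=np.array([(uv[0]-c["cx"])/c["f"],-(uv[1]-c["cy"])/c["f"],-1])
    Rm=c["V"][:3,:3]; return -Rm.T@c["V"][:3,3], Rm.T@d
def atz(c,uv,z):
    o,d=ray(c,uv); return o+d*(z-o[2])/d[2]
def tri(*cu):
    A=np.zeros((3,3));b=np.zeros(3);L=[]
    for c,uv in cu:
        o,d=ray(c,uv);d=d/np.linalg.norm(d);M=np.eye(3)-np.outer(d,d);A+=M;b+=M@o;L.append((o,M))
    p=np.linalg.solve(A,b); return p,max(np.linalg.norm(M@(p-o)) for o,M in L)
E
python3 - <<'E'
from h import *
t=grab("top","top1.png"); s=grab("side","side1.png")
for uv in [(271.5,174),(357,171),(359,223),(274,226)]: print("foam",atz(t,uv,.016).round(4))
a=cv2.resize(t["im"][150:290,170:370],None,fx=4,fy=4,interpolation=3)[:, :800]
cv2.imwrite("pics/c1.png",a)
b=np.hstack([cv2.resize(s["im"][230:305,260:360],(400,300),interpolation=3),cv2.resize(s["im"][140:215,340:440],(400,300),interpolation=3)])
b2=np.hstack([cv2.resize(t["im"][178:234,170:245],(400,299),interpolation=3),cv2.resize(t["im"][216:272,370:445],(400,299),interpolation=3)])
cv2.imwrite("pics/c2.png",np.vstack([b,b2]))
E
```

```text
foam [0.6411 0.1325 0.016 ]
foam [ 0.6791 -0.1163  0.016 ]
foam [ 0.5254 -0.1365  0.016 ]
foam [0.4889 0.1039 0.016 ]
```

View pics/c2.png

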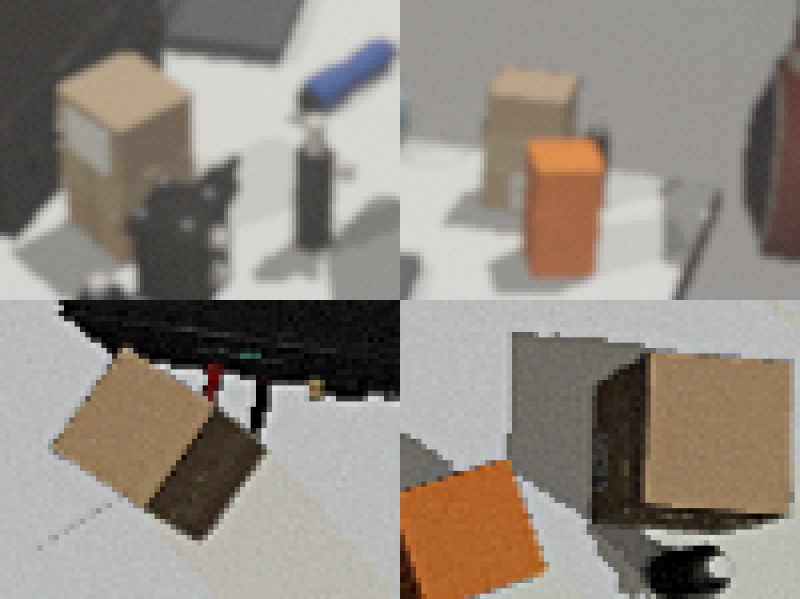

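View pics/c1.png

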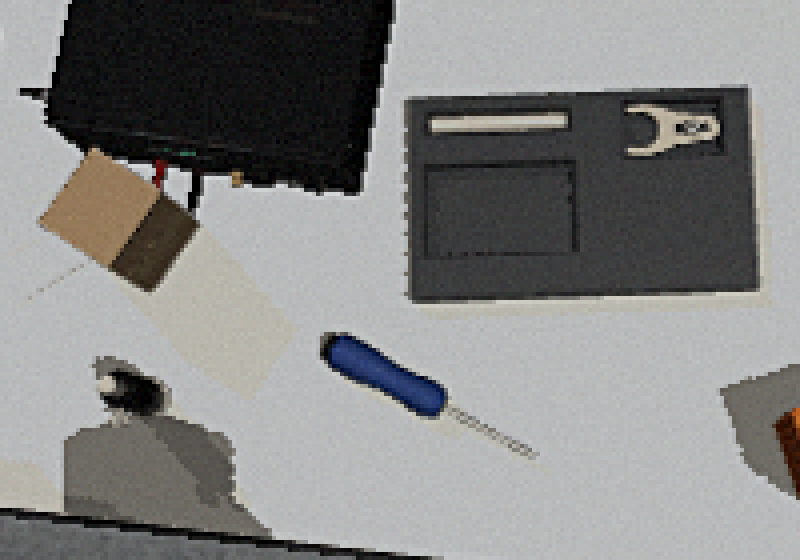

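Left carton's top face is clearly smaller than the right's and it shows the white label, so it fits the description. I'll check this with numbers.

```bash
python3 - <<'E'
from h import *
t=load("top1.png"); s=load("side1.png")
T=lambda x,y:(170+x/4-.4,150+y/4-.4)
# refine foam
F=np.array([atz(t,T(*p),.016) for p in [(405,99),(749,88),(762,290),(410,300)]])[:,:2]
m=np.array([[75,125],[75,-125],[-75,-125],[-75,125]])/1000
H=F-F.mean(0);a=np.arctan2((m[:,0]*H[:,1]-m[:,1]*H[:,0]).sum(),(m*H).sum());Rm=np.array([[np.cos(a),-np.sin(a)],[np.sin(a),np.cos(a)]])
print("foam c",F.mean(0),"yaw",np.degrees(a),"res mm",((H-m@Rm.T)*1000).round(1).tolist())
P=np.array([atz(t,T(*p),.013+.0)[:2] for p in [(426,162),(576,160),(578,254),(426,258)]]);print("pocket",((P-F.mean(0))@Rm*1000).round(1))
top=[(193.4,187.4),(179.75,205.6),(198.1,217),(210.3,197.7)]
big=[(416.5,225.75),(443.5,227.3),(442.75,256.3),(415.9,254.4)]
for n,q,z in(("L",top,.105),("R",big,.12),("Rif105",big,.105)):
    Q=np.array([atz(t,p,z)[:2] for p in q]);print(n,Q.round(4).tolist(),np.linalg.norm(Q-np.roll(Q,-1,0),axis=1).round(4),Q.mean(0))
sd=[(293,243),(274.5,253.25),(291.25,263),(307.5,253.75)]
for i in range(4):
  best=[(j,)+tri((t,top[i]),(s,sd[j])) for j in range(4)]
  b=min(best,key=lambda x:x[2]);print(i,b[0],b[1].round(4),b[2].round(4))
# psu front top corners
for p in [(182,189),(262,198),(192,120),(270,129)]: print("psu z.05/.09",p,atz(t,p,.05).round(3),atz(t,p,.09).round(3), proj(s,[atz(t,p,z) for z in(.05,.07,.09)]).round(0).tolist())
for p in [(202,247)]: print("holder",atz(t,p,.098),atz(t,p,.05))
for p in [(105,335),(325,350),(445,395),(537,455)]: print("driver",atz(t,T(*p),.015).round(3))
print("orange",[atz(t,p,.1).round(3).tolist() for p in [(363,252),(391,246),(397,268),(369,273)]])
E
```

```text
foam c [ 0.58441899 -0.00284419] yaw 8.568688675506287 res mm [[-0.1, 2.3], [-0.0, -0.7], [-0.5, -1.8], [0.7, 0.3]]
pocket [[ 27.8 112.8]
 [ 25.5   3.3]
 [-44.4   4.1]
 [-43.6 113.7]]
L [[0.5551, 0.3212], [0.5018, 0.3482], [0.4771, 0.2943], [0.5324, 0.2713]] [0.0597 0.0593 0.0598 0.0548] [0.51662409 0.30873502]
R [[0.517, -0.2759], [0.521, -0.3455], [0.4462, -0.3472], [0.4431, -0.279]] [0.0697 0.0749 0.0682 0.074 ] [ 0.48182822 -0.31189375]
Rif105 [[0.5198, -0.2795], [0.5238, -0.3501], [0.4479, -0.3518], [0.4448, -0.2826]] [0.0707 0.076  0.0693 0.0751] [ 0.48407327 -0.31598664]
0 1 [0.5564 0.3226 0.1017] 0.0005
1 2 [0.5004 0.3474 0.1057] 0.0014
2 3 [0.479  0.2956 0.1026] 0.0015
3 0 [0.532  0.271  0.1058] 0.0002
psu z.05/.09 (182, 189) [0.559 0.372 0.05 ] [0.55  0.357 0.09 ] [[265.0, 282.0], [268.0, 274.0], [270.0, 266.0]]
psu z.05/.09 (262, 198) [0.559 0.144 0.05 ] [0.551 0.137 0.09 ] [[305.0, 234.0], [306.0, 228.0], [308.0, 222.0]]
psu z.05/.09 (192, 120) [0.768 0.382 0.05 ] [0.752 0.366 0.09 ] [[192.0, 265.0], [195.0, 257.0], [199.0, 250.0]]
psu z.05/.09 (270, 129) [0.766 0.15  0.05 ] [0.75  0.143 0.09 ] [[242.0, 222.0], [244.0, 216.0], [247.0, 210.0]]
holder [0.40077219 0.2723323  0.098     ] [0.40396637 0.28715487 0.05      ]
driver [0.443 0.322 0.015]
driver [0.45  0.165 0.015]
driver [0.428 0.076 0.015]
driver [0.394 0.006 0.015]
orange [[0.436, -0.147, 0.1], [0.46, -0.218, 0.1], [0.405, -0.238, 0.1], [0.384, -0.167, 0.1]]
```

The left carton is the one: its top measures about 59 x 60 mm and stands about 104 mm high, and it carries the label. The right one is about 70 x 75 mm, so it is the big carton, and the orange one is a decoy. The label faces world yaw of about 66°.

```bash
cat > go.py <<'E'
import sys
from h import *
# usage: go.py x y z [tool-y yaw deg]  -> slide/spin
def plan(x,y,z,yaw=None):
    o=status.get_obs(); M=R.from_rotvec(o["tool_rot"]).as_matrix()
    cur=np.degrees(np.arctan2(M[1,1],M[0,1]))
    sp=0 if yaw is None else -((yaw-cur+180)%360-180)
    print("slide",(M.T@(np.array([x,y,z])-o["tool_pos"])).round(4).tolist(),"spin",round(sp,1),"| pos",o["tool_pos"].round(4),"yyaw",round(cur,1),"tilt",M[:,2].round(3),"t",round(o["t"],2),"q6",round(o["q"][5],2))
if __name__=="__main__": plan(*map(float,sys.argv[1:]))
E
python3 go.py .50 -.08 .36 -81; python3 go.py .46 .30 .27 -114
```

```text
slide [0.4492, -0.3912, -0.0563] spin 9.4 | pos [ 0.197  -0.5929  0.3033] yyaw -71.6 tilt [-0.     0.001 -1.   ] t 0.25 q6 -0.12
slide [0.5311, -0.7644, 0.0341] spin 42.4 | pos [ 0.197  -0.5929  0.3033] yyaw -71.6 tilt [-0.     0.001 -1.   ] t 0.25 q6 -0.12
```

arm_command:
  increments:
    - {"slide": [0.449,-0.391,-0.056],"spin": 9.4,"gripper": 1}
    - {"slide": [0.449,-0.391,-0.056],"spin": 9.4,"gripper": 1}
    - {"slide": [0.449,-0.391,-0.056],"spin": 9.4,"gripper": 1}
    - {"slide": [0.449,-0.391,-0.056],"spin": 9.4,"gripper": 1}
    - {"slide": [0.449,-0.391,-0.056],"spin": 9.4,"gripper": 1}
    - {"slide": [0.449,-0.391,-0.056],"spin": 9.4,"gripper": 1}
    - {"slide": [0.449,-0.391,-0.056],"spin": 9.4,"gripper": 1}
    - {"slide": [0.449,-0.391,-0.056],"spin": 9.4,"gripper": 1}

```text
t: 0.92
tool_pos: [0.3663, -0.3055, 0.3353]
tool_rot: [3.132, 0.245, 0.001]
contact_force: [0.7, -0.5, 0.6]
opening: 0.0855
grip_force: 0.0
```

```bash
python3 go.py .50 -.08 .36 -81
```

```text
slide [0.1671, -0.2019, -0.0247] spin -0.0 | pos [ 0.3663 -0.3055  0.3353] yyaw -81.0 tilt [ 0. -0. -1.] t 0.92 q6 0.56
```

arm_command:
  increments:
    - {"slide": [0.167,-0.202,-0.025],"spin": 0,"gripper": 1}
    - {"slide": [0.167,-0.202,-0.025],"spin": 0,"gripper": 1}
    - {"slide": [0.167,-0.202,-0.025],"spin": 0,"gripper": 1}
    - {"slide": [0.167,-0.202,-0.025],"spin": 0,"gripper": 1}
    - {"slide": [0.167,-0.202,-0.025],"spin": 0,"gripper": 1}
    - {"slide": [0.167,-0.202,-0.025],"spin": 0,"gripper": 1}
    - {"slide": [0.167,-0.202,-0.025],"spin": 0,"gripper": 1}
    - {"slide": [0.167,-0.202,-0.025],"spin": 0,"gripper": 1}

```text
t: 1.58
tool_pos: [0.5004, -0.079, 0.3605]
tool_rot: [-3.131, -0.254, -0.001]
contact_force: [-0.5, -0.0, -0.5]
opening: 0.0855
grip_force: 0.0
```

```bash
python3 - <<'E'
from h import *
grab("wrist","w1.png")
E
python3 go.py .47 .28 .32 -114
```

```text
slide [0.0282, -0.3606, 0.0401] spin 33.2 | pos [ 0.4997 -0.0805  0.3602] yyaw -80.8 tilt [-0. -0. -1.] t 1.63 q6 1.1
```

View pics/w1.png

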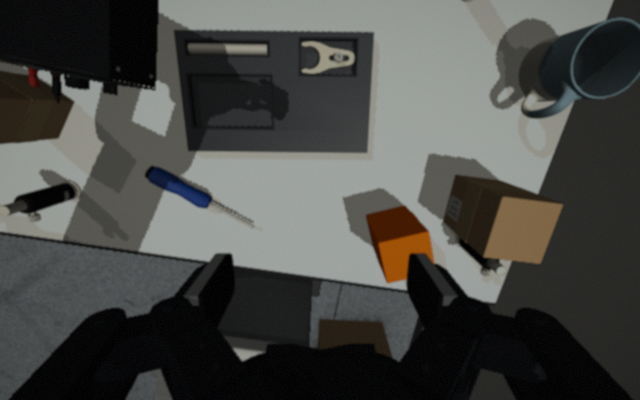

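Wrist view: foam corners at about (176,31), (374,33), (367,153) and (189,151). The pocket is at (190–273, 75–129), the driver at (200,195), the orange decoy at (400,243) and the small carton at the left edge (30,105).

```bash
python3 - <<'E'
from h import *
t=load("top1.png"); w=load("w1.png")
def fitquad(c,guess):
    g=cv2.GaussianBlur(cv2.cvtColor(c["im"],6),(3,3),0).astype(float); guess=np.array(guess,float); L=[]
    for i in range(4):
        a,b=guess[i],guess[(i+1)%4]; d=(b-a)/np.linalg.norm(b-a); n=np.array([-d[1],d[0]]); pts=[]
        for k in np.linspace(.1,.9,40):
            p=a+k*(b-a); s=np.arange(-5,5.01,.25); q=(p+s[:,None]*n).astype(np.float32)
            v=cv2.remap(g.astype(np.float32),q[:,0][None],q[:,1][None],1)[0]; gr=np.abs(np.gradient(v)); 
            j=gr.argmax(); 
            if gr[j]>2: pts.append(q[j])
        vx,vy,x,y=cv2.fitLine(np.array(pts),cv2.DIST_HUBER,0,.01,.01).ravel(); L.append((np.array([x,y]),np.array([vx,vy])))
    out=[]
    for i in range(4):
        (p,d),(q,e)=L[i-1],L[i]; s=np.linalg.solve(np.c_[d,-e],q-p); out.append(p+s[0]*d)
    return np.array(out)
qt=fitquad(t,[(271,174.5),(357,172),(360,222.5),(272.3,225)]); qw=fitquad(w,[(176,31),(374,33),(367,153),(189,151)])
print(qt.round(1).tolist(),qw.round(1).tolist())
m=np.array([[75,125],[75,-125],[-75,-125],[-75,125]])/1000
for n,c,q in(("t",t,qt),("w",w,qw)):
  F=np.array([atz(c,p,.016)[:2] for p in q]);H=F-F.mean(0);a=np.arctan2((m[:,0]*H[:,1]-m[:,1]*H[:,0]).sum(),(m*H).sum());Rm=R.from_euler('z',a).as_matrix()[:2,:2]
  print(n,"c",F.mean(0).round(4),"yaw",np.degrees(a).round(2),((H-m@Rm.T)*1000).round(1).tolist())
for i in range(4): 
  p,e=tri((t,qt[i]),(w,qw[i]));print("foam z",p.round(4),e.round(4))
E
```

```text
[[270.6000061035156, 174.6999969482422], [356.70001220703125, 171.1999969482422], [359.70001220703125, 222.10000610351562], [271.70001220703125, 225.6999969482422]] [[173.10000610351562, 29.200000762939453], [373.3999938964844, 31.899999618530273], [366.79998779296875, 152.6999969482422], [187.8000030517578, 150.1999969482422]]
t c [ 0.5835 -0.0022] yaw 8.96 [[0.5, 1.7], [1.1, -1.5], [-0.7, -1.0], [-0.9, 0.8]]
w c [ 0.5865 -0.0049] yaw 8.58 [[0.0, 0.4], [0.1, 0.1], [-0.3, -0.2], [0.2, -0.3]]
foam z [ 6.440e-01  1.376e-01 -2.000e-04] 0.0008
foam z [ 0.6771 -0.1158  0.0219] 0.001
foam z [ 0.5297 -0.14    0.0096] 0.0011
foam z [0.4912 0.1125 0.0027] 0.0003
```

arm_command:
  increments:
    - {"slide": [0.028,-0.36,0.04],"spin": 33,"gripper": 1}
    - {"slide": [0.028,-0.36,0.04],"spin": 33,"gripper": 1}
    - {"slide": [0.028,-0.36,0.04],"spin": 33,"gripper": 1}
    - {"slide": [0.028,-0.36,0.04],"spin": 33,"gripper": 1}
    - {"slide": [0.028,-0.36,0.04],"spin": 33,"gripper": 1}
    - {"slide": [0.028,-0.36,0.04],"spin": 33,"gripper": 1}
    - {"slide": [0.028,-0.36,0.04],"spin": 33,"gripper": 1}
    - {"slide": [0.028,-0.36,0.04],"spin": 33,"gripper": 1}

```text
t: 2.3
tool_pos: [0.4749, 0.2248, 0.3258]
tool_rot: [3.072, -0.657, 0.001]
contact_force: [1.1, -0.1, 0.5]
opening: 0.0855
grip_force: 0.0
```

```bash
python3 - <<'E'
from h import *
grab("wrist","w2.png")
E
python3 go.py .517 .309 .25 -114
```

```text
slide [0.0087, -0.0891, 0.0748] spin 0.2 | pos [0.4733 0.2306 0.3245] yyaw -113.8 tilt [-0.002  0.005 -1.   ] t 2.35 q6 2.3
```

View pics/w2.png

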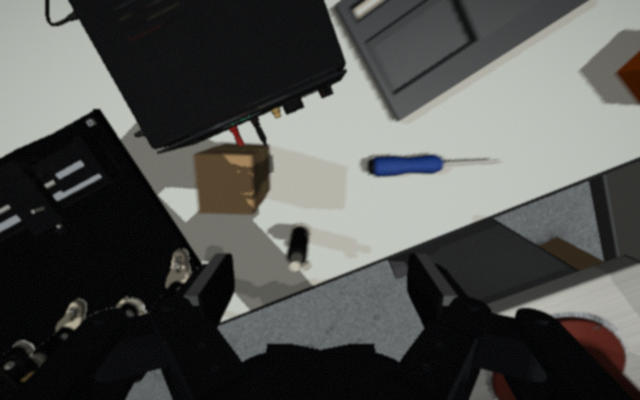

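```bash
python3 - <<'E'
from h import *
w=load("w2.png")
for p in [(160,150),(344,71),(345,77)]: print("psu corner",[atz(w,p,z).round(3).tolist() for z in(.07,.09)])
print("holder",atz(w,(299,230),.098).round(3))
a=np.radians(66);z=np.array([np.cos(a),np.sin(a)]);x=np.array([-z[1],z[0]]);c=np.array([.517,.309])
Q=[np.r_[c+i*.0315*x+j*.0295*z,.105] for i,j in((-1,1),(1,1),(1,-1),(-1,-1))];print(proj(w,Q).round(0).tolist())
cv2.imwrite("pics/c3.png",cv2.resize(w["im"][90:280,120:340],None,fx=3,fy=3,interpolation=3))
E
python3 go.py .51 .312 .25 -114
```

```text
psu corner [[0.578, 0.371, 0.07], [0.576, 0.36, 0.09]]
psu corner [[0.569, 0.156, 0.07], [0.567, 0.158, 0.09]]
psu corner [[0.563, 0.157, 0.07], [0.562, 0.159, 0.09]]
holder [0.44  0.265 0.098]
[[194.0, 153.0], [202.0, 214.0], [258.0, 214.0], [254.0, 153.0]]
slide [0.0011, -0.089, 0.0748] spin 0.2 | pos [0.4733 0.2306 0.3245] yyaw -113.8 tilt [-0.002  0.005 -1.   ] t 2.35 q6 2.3
```

View pics/c3.png

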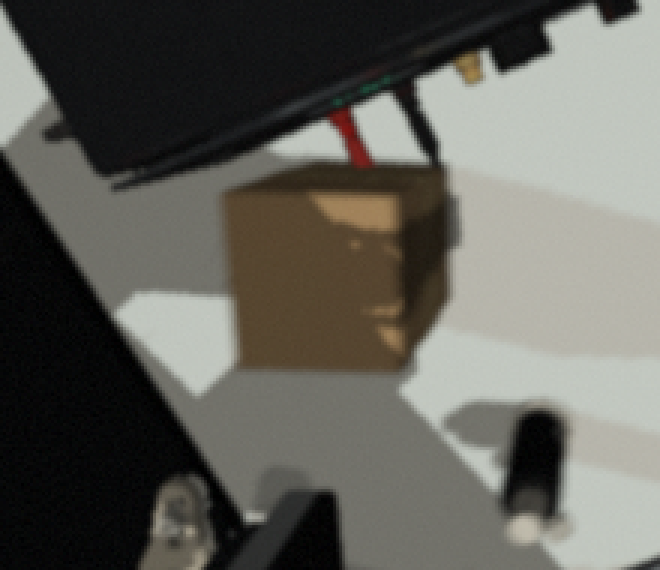

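The crop shows the top-face corners at (194,154), (253,154), (253,213) and (200,213). My model predicts them to within 2–5 px. The PSU front is at x of about 0.565, so the fingers have room.

arm_command:
  increments:
    - {"slide": [0.004,-0.04,0.03],"spin": 0.2,"gripper": 1}
    - {"slide": [0.004,-0.075,0.05],"spin": 0.2,"gripper": 1}
    - {"slide": [0.004,-0.089,0.075],"spin": 0.2,"gripper": 1}
    - {"slide": [0.004,-0.089,0.085],"spin": 0.2,"gripper": 1}
    - {"slide": [0.004,-0.089,0.11],"spin": 0.2,"gripper": 1}
    - {"slide": [0.004,-0.089,0.14],"spin": 0.2,"gripper": 1}
    - {"slide": [0.004,-0.089,0.17],"spin": 0.2,"gripper": 1}
    - {"slide": [0.004,-0.089,0.183],"spin": 0.2,"gripper": 1}

```text
t: 3.02
tool_pos: [0.5133, 0.3015, 0.1386]
tool_rot: [3.067, -0.661, -0.009]
contact_force: [-0.5, 0.4, -0.6]
opening: 0.0856
grip_force: 0.0
```

```bash
python3 go.py .513 .311 .141 -114
```

```text
slide [-0.0042, -0.0085, -0.0024] spin -0.3 | pos [0.5133 0.3015 0.1386] yyaw -114.3 tilt [-0.006 -0.003 -1.   ] t 3.02 q6 2.4
```

arm_command:
  increments:
    - {"slide": [-0.004,-0.0085,-0.002],"spin": 0,"gripper": 1}
    - {"slide": [-0.004,-0.0085,-0.002],"spin": 0,"gripper": 1}
    - {"slide": [-0.004,-0.0085,-0.002],"spin": 0,"gripper": -1}
    - {"slide": [-0.004,-0.0085,-0.002],"spin": 0,"gripper": -1}
    - {"slide": [-0.004,-0.0085,-0.002],"spin": 0,"gripper": -1}
    - {"slide": [-0.004,-0.0085,-0.002],"spin": 0,"gripper": -1}
    - {"slide": [-0.004,-0.0085,-0.002],"spin": 0,"gripper": -1}
    - {"slide": [-0.004,-0.0085,-0.002],"spin": 0,"gripper": -1}
  newtons: 30

```text
t: 3.68
tool_pos: [0.5163, 0.314, 0.148]
tool_rot: [-3.07, 0.659, -0.006]
contact_force: [0.1, -1.4, 6.0]
opening: 0.0581
grip_force: 31.6
```

```bash
python3 go.py .513 .311 .26 -114
```

```text
slide [-0.0014, 0.0038, -0.1121] spin -0.2 | pos [0.5163 0.314  0.148 ] yyaw -114.2 tilt [ 0.004  0.001 -1.   ] t 3.68 q6 2.42
```

arm_command:
  increments:
    - {"slide": [0,0,-0.015],"spin": 0,"gripper": -1}
    - {"slide": [0,0,-0.035],"spin": 0,"gripper": -1}
    - {"slide": [0,0,-0.06],"spin": 0,"gripper": -1}
    - {"slide": [0,0,-0.09],"spin": 0,"gripper": -1}
    - {"slide": [0,0,-0.115],"spin": 0,"gripper": -1}
    - {"slide": [0,0,-0.13],"spin": 0,"gripper": -1}
    - {"slide": [0,0,-0.13],"spin": 0,"gripper": -1}
    - {"slide": [0,0,-0.13],"spin": 0,"gripper": -1}

```text
t: 4.35
tool_pos: [0.5152, 0.3138, 0.2762]
tool_rot: [-3.07, 0.659, -0.003]
contact_force: [0.0, -0.1, -1.7]
opening: 0.0578
grip_force: 32.8
```

```bash
python3 - <<'E'
from h import *
s=grab("side","s2.png"); t=grab("top","t2.png")
A=cv2.resize(s["im"][170:320,210:410],None,fx=2,fy=2,interpolation=3); B=cv2.resize(t["im"][130:280,150:350],None,fx=2,fy=2,interpolation=3)
cv2.imwrite("pics/c4.png",np.hstack([A,B]))
c=np.array([.5855,-.004]);a=np.radians(8.6);Rm=np.array([[np.cos(a),-np.sin(a)],[np.sin(a),np.cos(a)]])
for n,v in dict(edge=(-.075,-.065),pocket=(-.01,.06),stand=(-.075-.0295,-.065),stand8=(-.1125,-.065)).items(): print(n,(c+Rm@v).round(4))
E
python3 go.py .46 -.08 .29 8.6
```

```text
edge [ 0.5211 -0.0795]
pocket [0.5666 0.0538]
stand [ 0.4919 -0.0839]
stand8 [ 0.484  -0.0851]
slide [0.1119, 0.381, -0.0163] spin -122.8 | pos [0.5142 0.3133 0.2732] yyaw -114.2 tilt [-0.003 -0.001 -1.   ] t 4.45 q6 2.42
```

View pics/c4.png

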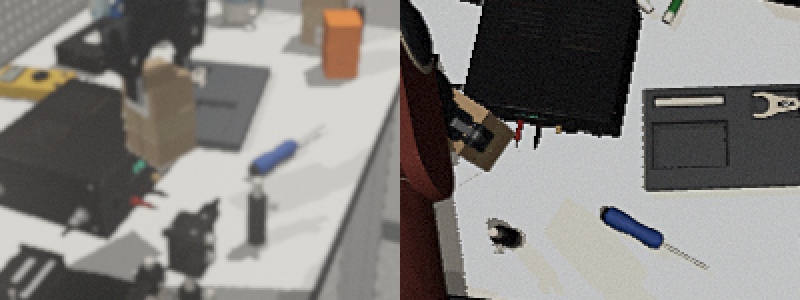

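Both views show the carton held upright by the gripper at (160,115) in the side crop, clear of the PSU. Now I'll transport and turn it.

arm_command:
  increments:
    - {"slide": [0.012,0.04,0],"spin": -7,"gripper": -1}
    - {"slide": [0.023,0.075,0],"spin": -14,"gripper": -1}
    - {"slide": [0.034,0.11,0],"spin": -21,"gripper": -1}
    - {"slide": [0.045,0.145,0],"spin": -28,"gripper": -1}
    - {"slide": [0.056,0.18,0],"spin": -35,"gripper": -1}
    - {"slide": [0.067,0.215,0],"spin": -42,"gripper": -1}
    - {"slide": [0.078,0.25,0],"spin": -49,"gripper": -1}
    - {"slide": [0.089,0.285,0],"spin": -56,"gripper": -1}

```text
t: 5.12
tool_pos: [0.4786, 0.0212, 0.2727]
tool_rot: [-3.036, -0.801, 0.005]
contact_force: [0.3, 0.2, -1.2]
opening: 0.0579
grip_force: 33.0
```

```bash
python3 go.py .475 -.086 .27 8.6
```

```text
slide [-0.056, 0.0915, 0.0027] spin -69.0 | pos [0.4786 0.0212 0.2727] yyaw -60.4 tilt [-0.004  0.    -1.   ] t 5.12 q6 0.94
```

arm_command:
  increments:
    - {"slide": [-0.014,0.023,0],"spin": -7,"gripper": -1}
    - {"slide": [-0.028,0.046,0],"spin": -14,"gripper": -1}
    - {"slide": [-0.042,0.069,0.003],"spin": -21,"gripper": -1}
    - {"slide": [-0.056,0.0915,0.003],"spin": -28,"gripper": -1}
    - {"slide": [-0.056,0.0915,0.003],"spin": -35,"gripper": -1}
    - {"slide": [-0.056,0.0915,0.003],"spin": -42,"gripper": -1}
    - {"slide": [-0.056,0.0915,0.003],"spin": -49,"gripper": -1}
    - {"slide": [-0.056,0.0915,0.003],"spin": -56,"gripper": -1}

```text
t: 5.78
tool_pos: [0.4749, -0.0846, 0.2696]
tool_rot: [-2.304, -2.13, 0.003]
contact_force: [-0.1, 0.1, -0.9]
opening: 0.0578
grip_force: 33.0
```

```bash
python3 go.py .475 -.086 .20 8.6
```

```text
slide [-0.0014, 0.0005, 0.0696] spin -13.1 | pos [ 0.4749 -0.0846  0.2696] yyaw -4.5 tilt [-0.004  0.001 -1.   ] t 5.78 q6 -0.25
```

arm_command:
  increments:
    - {"slide": [-0.001,0,0.02],"spin": -7,"gripper": -1}
    - {"slide": [-0.001,0,0.04],"spin": -13,"gripper": -1}
    - {"slide": [-0.001,0,0.07],"spin": -13,"gripper": -1}
    - {"slide": [-0.001,0,0.095],"spin": -13,"gripper": -1}
    - {"slide": [-0.001,0,0.105],"spin": -13,"gripper": -1}
    - {"slide": [-0.001,0,0.113],"spin": -13,"gripper": -1}
    - {"slide": [-0.001,0,0.116],"spin": -13,"gripper": -1}
    - {"slide": [-0.001,0,0.116],"spin": -13,"gripper": -1}

```text
t: 6.45
tool_pos: [0.4757, -0.0856, 0.1559]
tool_rot: [-2.056, -2.375, 0.0]
contact_force: [0.3, -0.5, -1.9]
opening: 0.0581
grip_force: 32.9
```

```bash
python3 go.py .475 -.085 .148 8.6; python3 - <<'E'
from h import *
s=grab("side","s3.png"); t=grab("top","t3.png"); w=grab("wrist","w3.png")
c=lambda im,y0,y1,x0,x1,k:cv2.resize(im[y0:y1,x0:x1],(400,300),interpolation=3)
cv2.imwrite("pics/c5.png",np.vstack([np.hstack([c(s["im"],150,240,290,410,3),c(t["im"],160,280,270,430,2)]),np.hstack([c(w["im"],0,400,0,640,1),c(s["im"],0,400,0,640,1)])]))
E
```

```text
slide [0.0007, -0.0006, 0.0079] spin -0.4 | pos [ 0.4757 -0.0856  0.1559] yyaw 8.2 tilt [-0.001  0.    -1.   ] t 6.45 q6 -0.48
```

View pics/c5.png

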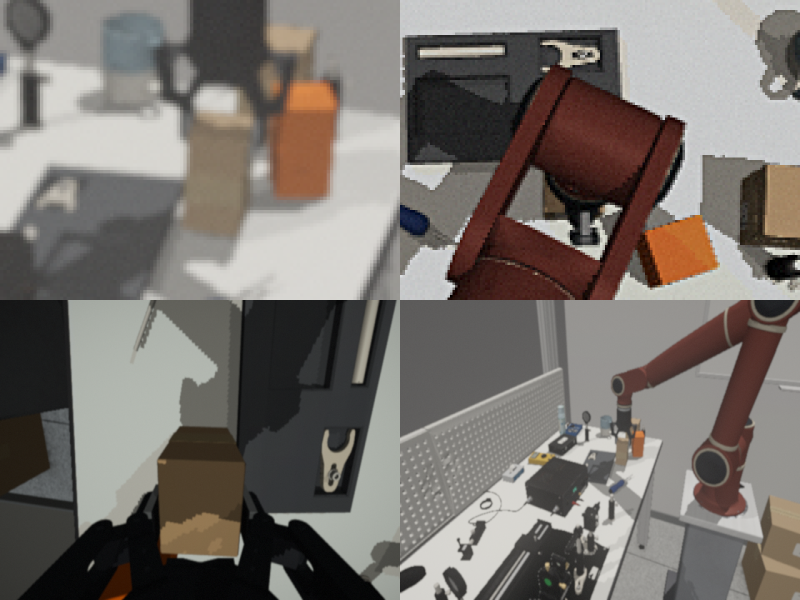

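The carton is upright in front of the plain half of the slab at about (200,500) in the wrist panel, label side towards the robot. Next I lower it and bring it up against the edge.

arm_command:
  increments:
    - {"slide": [0,0,0.002],"spin": -0.4,"gripper": -1}
    - {"slide": [0,0,0.004],"spin": -0.4,"gripper": -1}
    - {"slide": [0,0,0.006],"spin": -0.4,"gripper": -1}
    - {"slide": [0,0,0.007],"spin": -0.4,"gripper": -1}
    - {"slide": [0,0,0.008],"spin": -0.4,"gripper": -1}
    - {"slide": [0,0,0.008],"spin": -0.4,"gripper": -1}

```text
t: 7.1
tool_pos: [0.4758, -0.0857, 0.1482]
tool_rot: [2.048, 2.382, -0.0]
contact_force: [-0.1, -0.0, -0.3]
opening: 0.058
grip_force: 32.9
```

arm_command:
  increments:
    - {"slide": [0,0.004,0],"gripper": -1}
    - {"slide": [0,0.008,0],"gripper": -1}
    - {"slide": [0,0.011,0],"gripper": -1}
    - {"slide": [0,0.013,0],"gripper": -1}
    - {"slide": [0,0.014,0],"gripper": -1}
    - {"slide": [0,0.015,0],"gripper": -1}
    - {"slide": [0,0.016,0],"gripper": -1}
    - {"slide": [0,0.016,0],"gripper": -1}

```text
validation failed for argument at $.in...
```

arm_command:
  increments:
    - {"slide": [0,0.001,0],"gripper": -1}
    - {"slide": [0,0.002,0],"gripper": -1}
    - {"slide": [0,0.002,0],"gripper": -1}

```text
validation failed for argument at $.in...
```

arm_command:
  increments:
    - {"slide": [0,0.004,0],"spin": 0,"gripper": -1}
    - {"slide": [0,0.008,0],"spin": 0,"gripper": -1}
    - {"slide": [0,0.011,0],"spin": 0,"gripper": -1}
    - {"slide": [0,0.013,0],"spin": 0,"gripper": -1}
    - {"slide": [0,0.014,0],"spin": 0,"gripper": -1}
    - {"slide": [0,0.015,0],"spin": 0,"gripper": -1}
    - {"slide": [0,0.016,0],"spin": 0,"gripper": -1}
    - {"slide": [0,0.016,0],"spin": 0,"gripper": -1}

```text
t: 7.77
tool_pos: [0.4908, -0.0834, 0.1479]
tool_rot: [-2.046, -2.381, 0.004]
contact_force: [-4.3, -1.5, 4.7]
opening: 0.0579
grip_force: 32.1
```

arm_command:
  increments:
    - {"slide": [0,0.001,0],"spin": 0,"gripper": -1}
    - {"slide": [0,0.002,0],"spin": 0,"gripper": -1}
    - {"slide": [0,0.002,0],"spin": 0,"gripper": -1}

```text
t: 8.02
tool_pos: [0.4921, -0.0831, 0.1475]
tool_rot: [-2.045, -2.38, 0.006]
contact_force: [-6.2, -1.9, 3.0]
opening: 0.0579
grip_force: 32.3
```

arm_command:
  increments:
    - {"slide": [0,-0.001,0],"spin": 0,"gripper": 1}
    - {"slide": [0,-0.001,0],"spin": 0,"gripper": 1}
    - {"slide": [0,-0.001,0],"spin": 0,"gripper": 1}
    - {"slide": [0,-0.001,0],"spin": 0,"gripper": 1}
    - {"slide": [0,-0.001,-0.015],"spin": 0,"gripper": 1}
    - {"slide": [0,-0.001,-0.035],"spin": 0,"gripper": 1}
    - {"slide": [0,-0.001,-0.055],"spin": 0,"gripper": 1}
    - {"slide": [0,-0.001,-0.055],"spin": 0,"gripper": 1}

```text
t: 8.68
tool_pos: [0.495, -0.0837, 0.2079]
tool_rot: [2.043, 2.376, 0.006]
contact_force: [0.9, 0.3, 1.1]
opening: 0.0855
grip_force: 0.0
```

```bash
python3 go.py .40 -.097 .203 8.6; python3 - <<'E'
from h import *
w=grab("wrist","w4.png"); s=grab("side","s4.png")
# expected standing pose corners in wrist & side
c=np.array([.5855,-.004]);a=np.radians(8.6);Rm=np.array([[np.cos(a),-np.sin(a)],[np.sin(a),np.cos(a)]])
P=[np.r_[c+Rm@(np.array([-.1045+i*.0295,-.065+j*.0315])),z] for z in(.105,0) for i,j in((-1,-1),(-1,1),(1,1),(1,-1))]
print(proj(s,P).round(0).tolist());print(proj(w,P).round(0).tolist())
h=cv2.cvtColor(s["im"],cv2.COLOR_BGR2HSV); m=((h[:,:,0]>8)&(h[:,:,0]<22)&(h[:,:,1]>50)&(h[:,:,1]<170)).astype(np.uint8)
n,l,st,ce=cv2.connectedComponentsWithStats(m);print([x.tolist() for x in st[1:] if x[4]>150])
E
```

```text
slide [0.0011, -0.096, 0.0041] spin 0.0 | pos [ 0.495  -0.0837  0.2079] yyaw 8.6 tilt [ 0.008 -0.002 -1.   ] t 8.68 q6 -0.47
[[362.0, 186.0], [359.0, 194.0], [341.0, 192.0], [345.0, 184.0], [361.0, 213.0], [358.0, 223.0], [340.0, 221.0], [344.0, 212.0]]
[[271.0, 277.0], [266.0, 185.0], [363.0, 185.0], [359.0, 276.0], [287.0, 221.0], [284.0, 158.0], [347.0, 158.0], [345.0, 221.0]]
[[340, 158, 52, 64, 1561], [206, 202, 42, 19, 373], [547, 261, 93, 139, 9646]]
```

The carton stands against the edge: the side-view blob bottom is at (340,222), matching the prediction of (340–358, 221–223). Now I'll back off, close the fingers and push its top over.

arm_command:
  increments:
    - {"slide": [0.003,-0.03,0],"spin": 0,"gripper": -1}
    - {"slide": [0.003,-0.06,0],"spin": 0,"gripper": -1}
    - {"slide": [0.003,-0.074,0],"spin": 0,"gripper": -1}
    - {"slide": [0.003,-0.074,0],"spin": 0,"gripper": -1}
    - {"slide": [0.003,-0.074,0],"spin": 0,"gripper": -1}
    - {"slide": [0.003,-0.074,0.02],"spin": 0,"gripper": -1}
    - {"slide": [0.003,-0.074,0.045],"spin": 0,"gripper": -1}
    - {"slide": [0.003,-0.074,0.045],"spin": 0,"gripper": -1}

```text
t: 9.45
tool_pos: [0.417, -0.09, 0.1534]
tool_rot: [-2.042, -2.376, 0.004]
contact_force: [-0.8, 0.7, -0.9]
opening: -0.0002
grip_force: 0.0
```

```bash
python3 go.py .4437 -.0893 .16 8.6
```

```text
slide [-0.0033, 0.0264, -0.0068] spin 0.0 | pos [ 0.417  -0.09    0.1534] yyaw 8.6 tilt [-0.008  0.003 -1.   ] t 9.45 q6 -0.54
```

arm_command:
  increments:
    - {"slide": [0,0.008,0],"spin": 0,"gripper": -1}
    - {"slide": [0,0.016,0],"spin": 0,"gripper": -1}
    - {"slide": [0,0.022,0],"spin": 0,"gripper": -1}
    - {"slide": [0,0.028,0],"spin": 0,"gripper": -1}
    - {"slide": [0,0.034,0],"spin": 0,"gripper": -1}
    - {"slide": [0,0.04,0],"spin": 0,"gripper": -1}
    - {"slide": [0,0.046,0],"spin": 0,"gripper": -1}
    - {"slide": [0,0.052,0],"spin": 0,"gripper": -1}

```text
t: 10.12
tool_pos: [0.4711, -0.0833, 0.1584]
tool_rot: [2.048, 2.382, 0.0]
contact_force: [0.1, 1.5, 1.0]
opening: 0.0006
grip_force: 0.4
```

arm_command:
  increments:
    - {"slide": [0,0.005,0],"spin": 0,"gripper": -1}
    - {"slide": [0,0.01,0],"spin": 0,"gripper": -1}
    - {"slide": [0,0.015,0],"spin": 0,"gripper": -1}
    - {"slide": [0,0.018,0],"spin": 0,"gripper": -1}

```text
t: 10.45
tool_pos: [0.4888, -0.0806, 0.1581]
tool_rot: [2.048, 2.382, 0.0]
contact_force: [0.6, -0.1, 0.6]
opening: -0.0
grip_force: 0.2
```

```bash
cat > blob.py <<'E'
from h import *
import sys
k=sys.argv[1]
s=grab("side",f"sb{k}.png"); w=grab("wrist",f"wb{k}.png")
c=np.array([.5855,-.004]);a=np.radians(8.6);Rm=np.array([[np.cos(a),-np.sin(a)],[np.sin(a),np.cos(a)]])
for im,x0,x1,y0,y1 in((s["im"],300,400,150,260),(w["im"],180,460,0,300)):
    h=cv2.cvtColor(im,cv2.COLOR_BGR2HSV); m=((h[:,:,0]>8)&(h[:,:,0]<22)&(h[:,:,1]>50)&(h[:,:,1]<170)).astype(np.uint8)
    n,l,st,ce=cv2.connectedComponentsWithStats(m[y0:y1,x0:x1]);print([(x+[x0,y0,0,0,0]).tolist() for x in st[1:] if x[4]>80])
P=[np.r_[c+Rm@(np.array([x,-.062+j*.0315])),z] for z in(.075,.016) for x,j in((-.095,-1),(-.095,1),(.01,1),(.01,-1))]
print("lying exp side",proj(s,P).round(0).tolist(),"wrist",proj(w,P).round(0).tolist())
E
python3 blob.py 1; python3 go.py .4437 -.0893 .16 8.6
```

```text
[[361, 157, 31, 53, 1006], [329, 183, 30, 37, 616]]
[[284, 171, 176, 129, 14606], [188, 284, 61, 16, 103]]
lying exp side [[350.0, 193.0], [347.0, 202.0], [315.0, 198.0], [320.0, 190.0], [350.0, 209.0], [346.0, 218.0], [316.0, 214.0], [320.0, 205.0]] wrist [[341.0, 296.0], [343.0, 196.0], [537.0, 196.0], [514.0, 296.0], [336.0, 252.0], [337.0, 174.0], [480.0, 174.0], [468.0, 252.0]]
slide [-0.0019, -0.0457, -0.0019] spin 0.0 | pos [ 0.4886 -0.0806  0.1581] yyaw 8.6 tilt [ 0.  0. -1.] t 10.55 q6 -0.46
```

arm_command:
  increments:
    - {"slide": [0,0.005,0],"spin": 0,"gripper": -1}
    - {"slide": [0,0.01,0],"spin": 0,"gripper": -1}
    - {"slide": [0,0.015,0],"spin": 0,"gripper": -1}
    - {"slide": [0,0.02,0],"spin": 0,"gripper": -1}
    - {"slide": [0,0.02,0],"spin": 0,"gripper": -1}
    - {"slide": [0,0.02,0],"spin": 0,"gripper": -1}

```text
t: 11.05
tool_pos: [0.5082, -0.0776, 0.1581]
tool_rot: [-2.048, -2.382, 0.0]
contact_force: [-0.2, 0.1, -0.1]
opening: -0.0002
grip_force: 0.0
```

```bash
python3 blob.py 2
```

```text
[[361, 157, 31, 53, 1115], [321, 193, 34, 24, 618]]
[[273, 173, 187, 122, 14322], [180, 284, 51, 13, 92]]
lying exp side [[350.0, 193.0], [347.0, 202.0], [315.0, 198.0], [320.0, 190.0], [350.0, 209.0], [346.0, 218.0], [316.0, 214.0], [320.0, 205.0]] wrist [[309.0, 296.0], [308.0, 196.0], [502.0, 196.0], [483.0, 296.0], [312.0, 252.0], [311.0, 174.0], [454.0, 174.0], [444.0, 252.0]]
```

The side blob (321–355, 193–217) shows the carton now lying, shifted back a bit (overhang of about 35 mm). I'll retreat to get a look at it.

arm_command:
  increments:
    - {"slide": [0,-0.02,-0.01],"spin": 0,"gripper": -1}
    - {"slide": [0,-0.05,-0.03],"spin": 0,"gripper": -1}
    - {"slide": [0,-0.08,-0.05],"spin": 0,"gripper": -1}
    - {"slide": [0,-0.1,-0.06],"spin": 0,"gripper": -1}
    - {"slide": [0,-0.1,-0.06],"spin": 0,"gripper": -1}
    - {"slide": [0,-0.1,-0.06],"spin": 0,"gripper": -1}

```text
t: 11.65
tool_pos: [0.4088, -0.0929, 0.219]
tool_rot: [2.048, 2.379, 0.002]
contact_force: [-0.4, -0.1, -0.3]
opening: -0.0
grip_force: 0.0
```

```bash
python3 blob.py 3; python3 - <<'E'
from h import *
s=load("sb3.png"); w=load("wb3.png"); t=grab("top","t5.png")
c=lambda im,y0,y1,x0,x1:cv2.resize(im[y0:y1,x0:x1],(400,300),interpolation=3)
cv2.imwrite("pics/c6.png",np.vstack([np.hstack([c(s["im"],150,240,290,410),c(t["im"],160,280,270,430)]),c(w["im"],0,400,0,640).repeat(1,0) if 0 else np.hstack([c(w["im"],0,400,50,583),c(w["im"],100,325,250,550)])]))
E
python3 go.py .43 -.0893 .16 8.6
```

```text
[[361, 160, 31, 50, 901], [321, 194, 34, 23, 614]]
[[396, 160, 64, 91, 5254]]
lying exp side [[350.0, 193.0], [347.0, 202.0], [315.0, 198.0], [320.0, 190.0], [350.0, 209.0], [346.0, 218.0], [316.0, 214.0], [320.0, 205.0]] wrist [[437.0, 251.0], [446.0, 173.0], [589.0, 173.0], [568.0, 251.0], [414.0, 224.0], [420.0, 161.0], [533.0, 161.0], [520.0, 224.0]]
slide [-0.0, 0.0211, 0.0574] spin 0.0 | pos [ 0.4092 -0.0925  0.2174] yyaw 8.6 tilt [-0.001  0.001 -1.   ] t 11.8 q6 -0.55
```

View pics/c6.png

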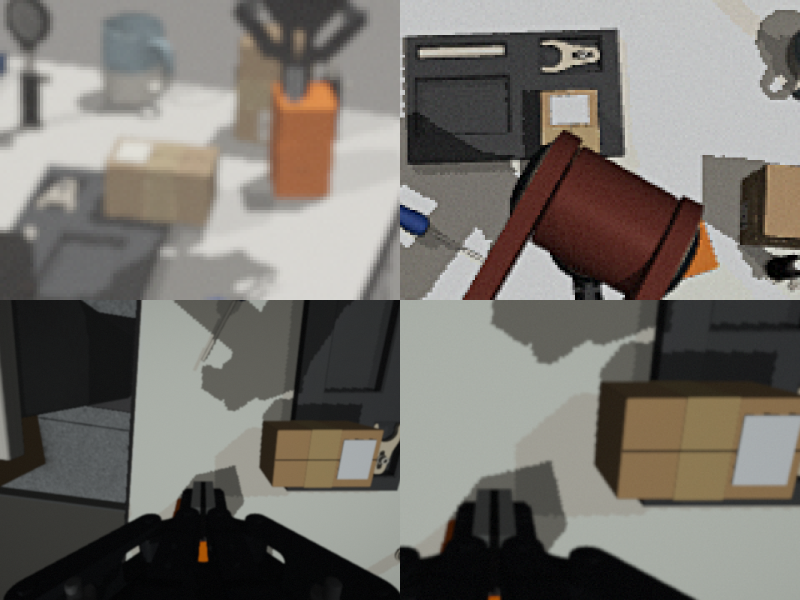

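The carton is lying flat on the plain foam with the label up and seam visible (wrist crop near-top corners at (419,173) and (413,248)). It overhangs a bit too much, so I'll compute its pose and push it on.

```bash
python3 - <<'E'
from h import *
w=load("wb3.png"); t=load("t5.png"); o=status.get_obs()
c=np.array([.5855,-.004]);a=np.radians(8.6);Rm=np.array([[np.cos(a),-np.sin(a)],[np.sin(a),np.cos(a)]])
S=lambda p:((p[:2]-c)@Rm*1000).round(1)
for p in [(419.5,173.5),(412.8,248.5)]: print("near",S(atz(w,p,.0745)))
for p in [(326.4,196.8),(348.4,196.8)]: print("far",S(atz(t,p,.0745)))
print("tcp slab",S(o["tool_pos"]))
E
```

```text
near [-114.7  -30.7]
near [-114.1  -91.5]
far [-12.7 -30.1]
far [-14.8 -90.5]
tcp slab [-187.6  -61.1]
```

arm_command:
  increments:
    - {"slide": [0,0,0.03],"spin": 0,"gripper": -1}
    - {"slide": [0,0.01,0.06],"spin": 0,"gripper": -1}
    - {"slide": [0,0.02,0.085],"spin": 0,"gripper": -1}
    - {"slide": [0,0.03,0.092],"spin": 0,"gripper": -1}
    - {"slide": [0,0.038,0.092],"spin": 0,"gripper": -1}
    - {"slide": [0,0.046,0.092],"spin": 0,"gripper": -1}
    - {"slide": [0,0.052,0.092],"spin": 0,"gripper": -1}
    - {"slide": [0,0.058,0.092],"spin": 0,"gripper": -1}

```text
t: 12.47
tool_pos: [0.4679, -0.0841, 0.1273]
tool_rot: [2.047, 2.381, 0.001]
contact_force: [-0.3, -0.8, 1.1]
opening: -0.0002
grip_force: 0.0
```

arm_command:
  increments:
    - {"slide": [0,0.004,0],"spin": 0,"gripper": -1}
    - {"slide": [0,0.008,0],"spin": 0,"gripper": -1}
    - {"slide": [0,0.012,0],"spin": 0,"gripper": -1}
    - {"slide": [0,0.016,0],"spin": 0,"gripper": -1}
    - {"slide": [0,0.019,0],"spin": 0,"gripper": -1}
    - {"slide": [0,0.02,0],"spin": 0,"gripper": -1}
    - {"slide": [0,0.02,0],"spin": 0,"gripper": -1}

```text
t: 13.05
tool_pos: [0.4864, -0.0809, 0.1262]
tool_rot: [2.048, 2.382, 0.0]
contact_force: [-0.3, -0.3, -0.1]
opening: -0.0001
grip_force: 0.0
```

```bash
python3 go.py .43 -.09 .2 8.6;  python3 blob.py 4
```

```text
slide [-0.0005, -0.0571, -0.0739] spin 0.0 | pos [ 0.4864 -0.0809  0.1262] yyaw 8.6 tilt [ 0. -0. -1.] t 13.05 q6 -0.47
[[365, 157, 27, 53, 978], [316, 193, 33, 24, 622]]
[[343, 183, 117, 117, 12219]]
lying exp side [[350.0, 193.0], [347.0, 202.0], [315.0, 198.0], [320.0, 190.0], [350.0, 209.0], [346.0, 218.0], [316.0, 214.0], [320.0, 205.0]] wrist [[351.0, 334.0], [355.0, 216.0], [594.0, 216.0], [560.0, 334.0], [342.0, 273.0], [344.0, 184.0], [511.0, 184.0], [494.0, 273.0]]
```

The carton now matches the 20 mm overhang prediction (side blob 316–349). Next: raise, turn 90°, open.

arm_command:
  increments:
    - {"slide": [0,-0.008,0],"spin": 0,"gripper": -1}
    - {"slide": [0,-0.01,-0.03],"spin": 0,"gripper": -1}
    - {"slide": [0,-0.01,-0.065],"spin": 0,"gripper": -1}
    - {"slide": [0,-0.01,-0.1],"spin": 7,"gripper": -1}
    - {"slide": [0,0,-0.11],"spin": 14,"gripper": 1}
    - {"slide": [0,0.02,-0.11],"spin": 21,"gripper": 1}
    - {"slide": [0,0.04,-0.11],"spin": 28,"gripper": 1}
    - {"slide": [0,0.058,-0.11],"spin": 35,"gripper": 1}

```text
t: 13.82
tool_pos: [0.5439, -0.0723, 0.2367]
tool_rot: [2.674, 1.647, 0.001]
contact_force: [0.4, -0.4, -0.1]
opening: 0.0481
grip_force: 0.0
```

```bash
python3 - <<'E'
from h import *
from go import plan
c=np.array([.5855,-.004]);a=np.radians(8.6);Rm=np.array([[np.cos(a),-np.sin(a)],[np.sin(a),np.cos(a)]])
g=c+Rm@[-.0425,-.061]; p=c+Rm@[-.01,.06]; print(g,p); plan(*g,.22,-81.4)
E
```

```text
[ 0.55259951 -0.07066939] [0.56664032 0.05383003]
slide [0.0054, 0.007, 0.0167] spin 54.7 | pos [ 0.5439 -0.0723  0.2367] yyaw -26.7 tilt [ 0.001 -0.    -1.   ] t 13.82 q6 0.2
```

arm_command:
  increments:
    - {"slide": [0.005,0.007,0],"spin": 7,"gripper": 1}
    - {"slide": [0.005,0.007,0],"spin": 14,"gripper": 1}
    - {"slide": [0.005,0.007,0],"spin": 21,"gripper": 1}
    - {"slide": [0.005,0.007,0],"spin": 28,"gripper": 1}
    - {"slide": [0.005,0.007,0],"spin": 35,"gripper": 1}
    - {"slide": [0.005,0.007,0],"spin": 42,"gripper": 1}
    - {"slide": [0.005,0.007,0],"spin": 49,"gripper": 1}
    - {"slide": [0.005,0.007,0],"spin": 54.7,"gripper": 1}

```text
t: 14.48
tool_pos: [0.5513, -0.071, 0.2358]
tool_rot: [-3.133, -0.235, 0.001]
contact_force: [-0.1, -0.4, -0.3]
opening: 0.0851
grip_force: 0.0
```

arm_command:
  increments:
    - {"slide": [0,0,0],"spin": 0,"gripper": 1}
    - {"slide": [0,0,0],"spin": 0,"gripper": 1}

```text
t: 14.65
tool_pos: [0.5515, -0.071, 0.2359]
tool_rot: [-3.132, -0.248, 0.0]
contact_force: [-0.4, 0.2, 0.8]
opening: 0.0852
grip_force: 0.0
```

```bash
python3 - <<'E'
from h import *
from go import plan
c=np.array([.5855,-.004]);a=np.radians(8.6);Rm=np.array([[np.cos(a),-np.sin(a)],[np.sin(a),np.cos(a)]])
S=lambda p:((p[:2]-c)@Rm*1000).round(1)
w=grab("wrist","w6.png"); h=cv2.cvtColor(w["im"],cv2.COLOR_BGR2HSV)
m=((h[:,:,0]>6)&(h[:,:,0]<24)&(h[:,:,1]>45)&(h[:,:,1]<190)).astype(np.uint8); m[300:]=0
n,l,st,ce=cv2.connectedComponentsWithStats(m);print([x.tolist() for x in st[1:] if x[4]>300])
P=[np.r_[c+Rm@[x,-.061+j*.0315],z] for z in(.0745,.016) for x,j in((-.095,-1),(-.095,1),(.01,1),(.01,-1))]
print(proj(w,P).round(0).tolist())
# label corners (white)
lab=((h[:,:,1]<40)&(h[:,:,2]>120)).astype(np.uint8); u=proj(w,np.r_[c+Rm@[-.0425,-.061],.0745])[0].astype(int)
n,l,st,ce=cv2.connectedComponentsWithStats(lab)
print("label cand",[(st[i].tolist(),ce[i].round(1).tolist(),S(atz(w,ce[i],.0745))) for i in range(1,n) if 300<st[i][4]<12000 and np.hypot(*(ce[i]-u))<150])
g=c+Rm@[-.0425,-.061]; plan(*g,.109,-81.4)
E
```

```text
[[280, 135, 81, 128, 7613], [480, 241, 160, 59, 5572]]
[[356.0, 262.0], [284.0, 261.0], [280.0, 139.0], [361.0, 140.0], [349.0, 235.0], [290.0, 235.0], [288.0, 134.0], [353.0, 134.0]]
label cand [([294, 73, 72, 41, 1182], [332.3, 92.9], array([ 43.8, -69.5])), ([294, 174, 53, 16, 550], [316.6, 183.2], array([-24.7, -58.1]))]
slide [0.0011, -0.0001, 0.127] spin 0.4 | pos [ 0.5516 -0.071   0.236 ] yyaw -81.0 tilt [-0.  0. -1.] t 14.7 q6 1.15
```

The blob (280–361, 135–263) matches the predicted carton outline, so I'll grasp it.

arm_command:
  increments:
    - {"slide": [0.001,0,0.03],"spin": 0.4,"gripper": 1}
    - {"slide": [0.001,0,0.06],"spin": 0.4,"gripper": 1}
    - {"slide": [0.001,0,0.09],"spin": 0.4,"gripper": 1}
    - {"slide": [0.001,0,0.11],"spin": 0.4,"gripper": 1}
    - {"slide": [0.001,0,0.122],"spin": 0.4,"gripper": 1}
    - {"slide": [0.001,0,0.127],"spin": 0.4,"gripper": 1}
    - {"slide": [0.001,0,0.127],"spin": 0.4,"gripper": 1}
    - {"slide": [0.001,0,0.127],"spin": 0.4,"gripper": 1}

```text
t: 15.37
tool_pos: [0.5538, -0.071, 0.1103]
tool_rot: [3.132, 0.234, 0.003]
contact_force: [0.0, -0.8, -0.2]
opening: 0.0852
grip_force: 0.0
```

arm_command:
  increments:
    - {"slide": [0,0,0],"spin": 0,"gripper": -1}
    - {"slide": [0,0,0],"spin": 0,"gripper": -1}
    - {"slide": [0,0,0],"spin": 0,"gripper": -1}
    - {"slide": [0,0,0],"spin": 0,"gripper": -1}
    - {"slide": [0,0,0],"spin": 0,"gripper": -1}
    - {"slide": [0,0,0],"spin": 0,"gripper": -1}
  newtons: 30

```text
t: 15.87
tool_pos: [0.5542, -0.071, 0.111]
tool_rot: [3.132, 0.234, 0.005]
contact_force: [0.4, 0.3, 5.5]
opening: 0.0616
grip_force: 34.7
```

arm_command:
  increments:
    - {"slide": [0,0,-0.01],"spin": 0,"gripper": -1}
    - {"slide": [0,0,-0.025],"spin": 0,"gripper": -1}
    - {"slide": [0,0,-0.045],"spin": 0,"gripper": -1}
    - {"slide": [0,0,-0.06],"spin": 0,"gripper": -1}
    - {"slide": [0,0,-0.06],"spin": -6,"gripper": -1}
    - {"slide": [0,0,-0.06],"spin": -12,"gripper": -1}
    - {"slide": [0,0,-0.06],"spin": -18,"gripper": -1}
    - {"slide": [0,0,-0.06],"spin": -24,"gripper": -1}

```text
t: 16.53
tool_pos: [0.5526, -0.0706, 0.1693]
tool_rot: [-3.013, -0.888, 0.001]
contact_force: [-0.2, -0.8, -1.1]
opening: 0.0614
grip_force: 33.9
```

```bash
python3 go.py .5666 .0538 .165 8.6
```

```text
slide [0.0792, -0.097, 0.0043] spin -65.8 | pos [ 0.5526 -0.0706  0.1693] yyaw -57.2 tilt [-0.  0. -1.] t 16.53 q6 0.74
```

arm_command:
  increments:
    - {"slide": [0.01,-0.012,0],"spin": -7,"gripper": -1}
    - {"slide": [0.02,-0.024,0],"spin": -14,"gripper": -1}
    - {"slide": [0.03,-0.037,0],"spin": -21,"gripper": -1}
    - {"slide": [0.04,-0.05,0],"spin": -28,"gripper": -1}
    - {"slide": [0.05,-0.062,0],"spin": -35,"gripper": -1}
    - {"slide": [0.06,-0.075,0],"spin": -42,"gripper": -1}
    - {"slide": [0.07,-0.087,0],"spin": -49,"gripper": -1}
    - {"slide": [0.079,-0.097,0],"spin": -56,"gripper": -1}

```text
t: 17.2
tool_pos: [0.567, 0.0546, 0.1691]
tool_rot: [-2.242, -2.199, 0.001]
contact_force: [-0.0, -0.3, -2.1]
opening: 0.0615
grip_force: 33.9
```

```bash
python3 go.py .5666 .0538 .15 8.6
```

```text
slide [-0.0008, -0.0004, 0.0191] spin -9.7 | pos [0.567  0.0546 0.1691] yyaw -1.1 tilt [-0.001  0.    -1.   ] t 17.2 q6 -0.02
```

arm_command:
  increments:
    - {"slide": [-0.001,0,0.01],"spin": -5,"gripper": -1}
    - {"slide": [-0.001,0,0.019],"spin": -9.7,"gripper": -1}
    - {"slide": [-0.001,0,0.035],"spin": -9.7,"gripper": -1}
    - {"slide": [-0.001,0,0.045],"spin": -9.7,"gripper": -1}
    - {"slide": [-0.001,0,0.045],"spin": -9.7,"gripper": -1}
    - {"slide": [-0.001,0,0.045],"spin": -9.7,"gripper": -1}

```text
t: 17.7
tool_pos: [0.5667, 0.0525, 0.1234]
tool_rot: [-2.056, -2.373, 0.002]
contact_force: [-0.3, 0.4, -1.0]
opening: 0.0616
grip_force: 33.9
```

```bash
python3 - <<'E'
from h import *
from go import plan
c=np.array([.5855,-.004]);a=np.radians(8.6);Rm=np.array([[np.cos(a),-np.sin(a)],[np.sin(a),np.cos(a)]])
S=lambda p:((p[:2]-c)@Rm*1000).round(1)
o=status.get_obs(); w=grab("wrist","w7.png"); h=cv2.cvtColor(w["im"],cv2.COLOR_BGR2HSV)
m=((h[:,:,0]>6)&(h[:,:,0]<24)&(h[:,:,1]>45)&(h[:,:,1]<200)).astype(np.uint8)
n,l,st,ce=cv2.connectedComponentsWithStats(m);print([x.tolist() for x in st[1:] if x[4]>400])
zt=o["tool_pos"][2]-.0365
P=[np.r_[c+Rm@[-.01+i*.0315,.06+j*.0525],z] for z in(zt,zt-.0585) for i,j in((-1,-1),(-1,1),(1,1),(1,-1))]
print(S(o["tool_pos"]),zt,proj(w,P).round(0).tolist())
# far (+slab y) end top edge: row profile
col=int(w["cx"]); 
print("V col",[(r,*h[r,col].tolist()) for r in range(95,150,3)])
plan(.5666,.0538,.11,8.6)
E
```

```text
[[238, 157, 166, 200, 20798]]
[-10.1  58.7] 0.08687376818028142 [[256.0, 390.0], [236.0, 170.0], [407.0, 169.0], [389.0, 390.0], [274.0, 311.0], [265.0, 151.0], [378.0, 150.0], [370.0, 310.0]]
V col [(95, 30, 16, 95), (98, 30, 19, 93), (101, 26, 19, 93), (104, 23, 21, 96), (107, 20, 16, 94), (110, 30, 16, 94), (113, 30, 19, 95), (116, 30, 16, 94), (119, 30, 19, 95), (122, 21, 19, 95), (125, 26, 20, 91), (128, 0, 0, 29), (131, 105, 19, 27), (134, 75, 18, 28), (137, 0, 0, 28), (140, 0, 0, 26), (143, 130, 36, 21), (146, 135, 24, 21), (149, 120, 23, 22)]
slide [0.0014, -0.0006, 0.0143] spin -0.4 | pos [0.5674 0.0525 0.1243] yyaw 8.2 tilt [-0.  0. -1.] t 17.75 q6 -0.18
```

```bash
python3 - <<'E'
from h import *
w=load("w7.png"); h=cv2.cvtColor(w["im"],cv2.COLOR_BGR2HSV)
for col in (265,285,350,380): print(col,[(r,int(h[r,col,1]),int(h[r,col,2])) for r in range(145,190,2)])
for row in (200,230,290): print("row",row,[(x,int(h[row,x,1]),int(h[row,x,2])) for x in list(range(230,256,2))+list(range(386,412,2))])
c=np.array([.5855,-.004]);a=np.radians(8.6);Rm=np.array([[np.cos(a),-np.sin(a)],[np.sin(a),np.cos(a)]])
zt=.0868
for r in(166,170,174,178,182): print(r,[((atz(w,(x,r),zt)[:2]-c)@Rm*1000).round(1).tolist() for x in(285,350)])
E
```

```text
265 [(145, 26, 20), (147, 46, 22), (149, 12, 22), (151, 24, 21), (153, 12, 21), (155, 23, 22), (157, 29, 26), (159, 108, 40), (161, 113, 43), (163, 118, 41), (165, 107, 43), (167, 113, 43), (169, 116, 44), (171, 110, 44), (173, 108, 45), (175, 113, 45), (177, 127, 46), (179, 118, 56), (181, 111, 71), (183, 115, 71), (185, 117, 72), (187, 120, 72), (189, 117, 72)]
285 [(145, 28, 18), (147, 23, 22), (149, 23, 22), (151, 23, 22), (153, 13, 20), (155, 13, 20), (157, 58, 31), (159, 103, 42), (161, 116, 46), (163, 110, 44), (165, 104, 44), (167, 110, 44), (169, 116, 44), (171, 116, 44), (173, 116, 44), (175, 119, 47), (177, 114, 47), (179, 121, 57), (181, 117, 70), (183, 117, 72), (185, 115, 71), (187, 108, 73), (189, 115, 71)]
350 [(145, 0, 16), (147, 33, 23), (149, 24, 21), (151, 22, 23), (153, 33, 23), (155, 20, 25), (157, 51, 30), (159, 109, 42), (161, 119, 43), (163, 108, 45), (165, 112, 41), (167, 110, 44), (169, 118, 41), (171, 125, 45), (173, 116, 44), (175, 122, 44), (177, 116, 46), (179, 118, 56), (181, 115, 71), (183, 120, 70), (185, 119, 71), (187, 124, 70), (189, 120, 70)]
380
[... 1055 characters left out ...]
9), (396, 115, 71), (398, 93, 63), (400, 0, 48), (402, 25, 52), (404, 15, 52), (406, 16, 49), (408, 12, 41), (410, 27, 57)]
row 290 [(230, 18, 28), (232, 8, 65), (234, 11, 70), (236, 9, 57), (238, 24, 21), (240, 26, 20), (242, 96, 8), (244, 128, 4), (246, 113, 45), (248, 106, 72), (250, 113, 70), (252, 108, 73), (254, 110, 72), (386, 123, 56), (388, 107, 57), (390, 114, 58), (392, 108, 59), (394, 102, 45), (396, 102, 5), (398, 0, 3), (400, 23, 11), (402, 78, 13), (404, 7, 36), (406, 9, 55), (408, 14, 55), (410, 16, 32)]
166 [[-23.3, 114.0], [0.6, 113.8]]
170 [[-23.3, 112.5], [0.6, 112.3]]
174 [[-23.4, 111.0], [0.7, 110.8]]
178 [[-23.4, 109.5], [0.7, 109.3]]
182 [[-23.5, 107.9], [0.7, 107.8]]
```

```bash
python3 - <<'E'
from h import *
w=load("w7.png")
g=cv2.cvtColor(w["im"],6)
c=np.array([.5855,-.004]);a=np.radians(8.6);Rm=np.array([[np.cos(a),-np.sin(a)],[np.sin(a),np.cos(a)]])
S=lambda uv,z:((atz(w,uv,z)[:2]-c)@Rm*1000).round(1).tolist()
for x in(290,320,350): print(x,[S((x,r),.016) for r in(125,127)],"top109.. low",S((x,179.5),.083), g[120:160:1,x].tolist())
E
python3 go.py .5666 .0538 .11 8.6
```

```text
290 [[-28.0, 125.7], [-28.1, 124.6]] top109.. low [-22.0, 108.0] [105, 93, 95, 92, 93, 90, 78, 56, 31, 25, 26, 26, 26, 23, 27, 27, 25, 24, 29, 25, 26, 25, 23, 22, 16, 20, 19, 23, 19, 22, 20, 19, 21, 21, 21, 22, 26, 29, 31, 37]
320 [[-10.5, 125.6], [-10.5, 124.5]] top109.. low [-10.5, 108.0] [93, 93, 93, 92, 94, 90, 74, 49, 29, 26, 28, 26, 26, 28, 27, 26, 27, 28, 25, 27, 26, 28, 25, 19, 21, 20, 20, 21, 21, 20, 23, 17, 21, 21, 21, 25, 26, 28, 32, 36]
350 [[7.1, 125.5], [7.1, 124.4]] top109.. low [1.1, 107.9] [93, 95, 94, 95, 94, 89, 71, 41, 23, 27, 26, 26, 27, 28, 25, 26, 28, 26, 26, 27, 25, 26, 23, 21, 19, 16, 19, 20, 24, 20, 20, 21, 19, 21, 20, 24, 26, 28, 35, 35]
slide [0.0014, -0.0006, 0.0143] spin -0.4 | pos [0.5674 0.0525 0.1243] yyaw 8.2 tilt [-0.  0. -1.] t 17.75 q6 -0.18
```

arm_command:
  increments:
    - {"slide": [0.002,0,0.003],"spin": -0.2,"gripper": -1}
    - {"slide": [0.004,0,0.006],"spin": -0.2,"gripper": -1}
    - {"slide": [0.004,0,0.006],"spin": -0.2,"gripper": -1}
    - {"slide": [0.004,0,0.006],"spin": -0.2,"gripper": -1}

```text
t: 18.08
tool_pos: [0.5668, 0.0566, 0.1182]
tool_rot: [2.052, 2.379, 0.0]
contact_force: [-1.4, 0.5, -0.9]
opening: 0.0614
grip_force: 33.9
```

```bash
python3 - <<'E'
from h import *
from go import plan
c=np.array([.5855,-.004]);a=np.radians(8.6);Rm=np.array([[np.cos(a),-np.sin(a)],[np.sin(a),np.cos(a)]])
o=status.get_obs();print(((o["tool_pos"][:2]-c)@Rm*1000).round(1))
q=c+Rm@[-.010,.0625]; plan(*q,.098,8.6)
E
```

```text
[-9.4 62.7]
slide [-0.0002, -0.0006, 0.0202] spin -0.2 | pos [0.5668 0.0566 0.1182] yyaw 8.4 tilt [ 0.  0. -1.] t 18.08 q6 -0.18
```

arm_command:
  increments:
    - {"slide": [0,-0.0005,0.003],"spin": -0.2,"gripper": -1}
    - {"slide": [0,-0.0005,0.006],"spin": -0.2,"gripper": -1}
    - {"slide": [0,-0.0005,0.009],"spin": -0.2,"gripper": -1}
    - {"slide": [0,-0.0005,0.012],"spin": -0.2,"gripper": -1}
    - {"slide": [0,-0.0005,0.014],"spin": -0.2,"gripper": -1}
    - {"slide": [0,-0.0005,0.016],"spin": -0.2,"gripper": -1}
    - {"slide": [0,-0.0005,0.016],"spin": -0.2,"gripper": -1}

```text
t: 18.67
tool_pos: [0.566, 0.0564, 0.1014]
tool_rot: [-2.048, -2.381, 0.001]
contact_force: [0.4, -0.5, -0.5]
opening: 0.0616
grip_force: 33.9
```

arm_command:
  increments:
    - {"slide": [0,0,0.001],"spin": 0,"gripper": -1}
    - {"slide": [0,0,0.002],"spin": 0,"gripper": -1}
    - {"slide": [0,0,0.003],"spin": 0,"gripper": -1}
    - {"slide": [0,0,0.004],"spin": 0,"gripper": -1}
    - {"slide": [0,0,0.004],"spin": 0,"gripper": -1}

```text
t: 19.08
tool_pos: [0.5665, 0.0564, 0.0982]
tool_rot: [2.048, 2.382, 0.0]
contact_force: [1.0, 0.2, -1.2]
opening: 0.0616
grip_force: 33.9
```

arm_command:
  increments:
    - {"slide": [0,0,0.001],"spin": 0,"gripper": -1}
    - {"slide": [0,0,0.002],"spin": 0,"gripper": -1}
    - {"slide": [0,0,0.003],"spin": 0,"gripper": -1}
    - {"slide": [0,0,0.003],"spin": 0,"gripper": -1}

```text
t: 19.42
tool_pos: [0.5674, 0.0564, 0.098]
tool_rot: [2.048, 2.382, 0.001]
contact_force: [-5.6, -0.5, 13.0]
opening: 0.0618
grip_force: 35.6
```

Firm floor contact at TCP 0.098, exactly 13 mm below the foam-top grasp height. Release, then press from above.

arm_command:
  increments:
    - {"slide": [0,0,-0.003],"spin": 0,"gripper": 1}
    - {"slide": [0,0,-0.003],"spin": 0,"gripper": 1}
    - {"slide": [0,0,-0.003],"spin": 0,"gripper": 1}
    - {"slide": [0,0,-0.003],"spin": 0,"gripper": 1}
    - {"slide": [0,0,-0.02],"spin": 0,"gripper": 1}
    - {"slide": [0,0,-0.05],"spin": 0,"gripper": 1}
    - {"slide": [0,0,-0.07],"spin": 0,"gripper": 1}
    - {"slide": [0,0,-0.07],"spin": 0,"gripper": 1}

```text
t: 20.08
tool_pos: [0.5691, 0.0564, 0.1701]
tool_rot: [2.044, 2.377, 0.008]
contact_force: [1.9, -0.4, 0.5]
opening: 0.0851
grip_force: 0.0
```

arm_command:
  increments:
    - {"slide": [-0.002,0,0],"spin": 0,"gripper": -1}
    - {"slide": [-0.002,0,0],"spin": 0,"gripper": -1}
    - {"slide": [-0.002,0,0],"spin": 0,"gripper": -1}
    - {"slide": [-0.002,0,0],"spin": 0,"gripper": -1}
    - {"slide": [-0.002,0,0],"spin": 0,"gripper": -1}
    - {"slide": [-0.002,0,0.01],"spin": 0,"gripper": -1}
    - {"slide": [-0.002,0,0.02],"spin": 0,"gripper": -1}
    - {"slide": [-0.002,0,0.025],"spin": 0,"gripper": -1}

```text
t: 20.75
tool_pos: [0.5655, 0.0544, 0.1376]
tool_rot: [-2.047, -2.38, 0.003]
contact_force: [-0.6, -0.0, -0.8]
opening: -0.0
grip_force: 0.0
```

arm_command:
  increments:
    - {"slide": [0,0,0.001],"spin": 0,"gripper": -1}
    - {"slide": [0,0,0.003],"spin": 0,"gripper": -1}
    - {"slide": [0,0,0.005],"spin": 0,"gripper": -1}
    - {"slide": [0,0,0.006],"spin": 0,"gripper": -1}
    - {"slide": [0,0,0.007],"spin": 0,"gripper": -1}
    - {"slide": [0,0,0.007],"spin": 0,"gripper": -1}

```text
t: 21.25
tool_pos: [0.5669, 0.0544, 0.1336]
tool_rot: [2.048, 2.382, 0.001]
contact_force: [-1.1, -0.2, 2.5]
opening: -0.0
grip_force: 1.0
```

arm_command:
  increments:
    - {"slide": [0,0,0.001],"spin": 0,"gripper": -1}
    - {"slide": [0,0,0.002],"spin": 0,"gripper": -1}
    - {"slide": [0,0,0.002],"spin": 0,"gripper": -1}

```text
t: 21.5
tool_pos: [0.5672, 0.0544, 0.1337]
tool_rot: [2.048, 2.382, -0.0]
contact_force: [-7.2, -0.2, 11.8]
opening: -0.0001
grip_force: 6.3
```

arm_command:
  increments:
    - {"slide": [0,0,-0.01],"spin": 0,"gripper": -1}
    - {"slide": [0,0,-0.04],"spin": 0,"gripper": -1}
    - {"slide": [0,0,-0.08],"spin": 0,"gripper": -1}
    - {"slide": [0,0,-0.12],"spin": 0,"gripper": -1}
    - {"slide": [-0.04,-0.04,-0.15],"spin": 0,"gripper": -1}
    - {"slide": [-0.07,-0.06,-0.17],"spin": 0,"gripper": -1}
    - {"slide": [-0.1,-0.08,-0.17],"spin": 0,"gripper": -1}
    - {"slide": [-0.1,-0.08,-0.17],"spin": 0,"gripper": -1}

```text
t: 22.17
tool_pos: [0.5019, -0.0594, 0.3045]
tool_rot: [2.047, 2.375, 0.001]
contact_force: [-0.5, -0.2, 0.0]
opening: 0.0
grip_force: 0.0
```

```bash
python3 - <<'E'
from h import *
c=np.array([.5855,-.004]);a=np.radians(8.6);Rm=np.array([[np.cos(a),-np.sin(a)],[np.sin(a),np.cos(a)]])
P=[np.r_[c+Rm@[-.01+i*.0315,.06+j*.0525],z] for z in(.0615,.016) for i,j in((-1,-1),(-1,1),(1,1),(1,-1))]
s=grab("side","s9.png"); w=grab("wrist","w9.png"); t=grab("top","t9.png")
for n,v in(("side",s),("wrist",w),("top",t)):
    h=cv2.cvtColor(v["im"],cv2.COLOR_BGR2HSV); q=proj(v,P)
    x0,y0=q.min(0).astype(int)-25; x1,y1=q.max(0).astype(int)+25; x0=max(x0,0);y0=max(y0,0)
    m=((h[:,:,0]>6)&(h[:,:,0]<24)&(h[:,:,1]>45)&(h[:,:,1]<200)).astype(np.uint8)[y0:y1,x0:x1]
    st=cv2.connectedComponentsWithStats(m)[2]; print(n,q.round(0).tolist(),[(k[0]+x0,k[1]+y0,k[0]+k[2]+x0,k[1]+k[3]+y0,k[4]) for k in st[1:].tolist() if k[4]>60])
    l=((h[:,:,1]<40)&(h[:,:,2]>130)).astype(np.uint8)
    r=cv2.fillConvexPoly(np.zeros(l.shape,np.uint8),cv2.convexHull(q[:4].astype(np.int32)),1); print(" label px inside top",int((l&r).sum()),"of",int(r.sum()))
# bystander motion top view
a0=cv2.cvtColor(load("top1.png")["im"],6).astype(int);b0=cv2.cvtColor(t["im"],6).astype(int)
d=(abs(a0-b0)>40).astype(np.uint8); st=cv2.connectedComponentsWithStats(d)[2]; print("diff",[k[:5] for k in st[1:].tolist() if k[4]>25])
E
```

```text
side [[328.0, 209.0], [320.0, 226.0], [300.0, 223.0], [309.0, 207.0], [328.0, 221.0], [320.0, 239.0], [300.0, 236.0], [309.0, 219.0]] [(np.int64(299), np.int64(207), np.int64(327), np.int64(239), 575)]
 label px inside top 109 of 402
wrist [[368.0, 135.0], [372.0, 20.0], [440.0, 20.0], [428.0, 135.0], [362.0, 132.0], [365.0, 32.0], [423.0, 32.0], [415.0, 132.0]] [(np.int64(361), 20, np.int64(441), 136, 6600)]
 label px inside top 0 of 7540
top [[313.0, 208.0], [275.0, 210.0], [275.0, 188.0], [312.0, 186.0], [313.0, 212.0], [277.0, 213.0], [277.0, 192.0], [313.0, 190.0]] [(np.int64(274), np.int64(187), np.int64(296), np.int64(214), 260), (np.int64(302), np.int64(196), np.int64(313), np.int64(213), 109)]
 label px inside top 153 of 899
diff [[262, 146, 121, 150, 6481], [213, 173, 65, 110, 2671], [326, 175, 25, 14, 156], [298, 178, 14, 5, 51], [278, 180, 15, 3, 42], [179, 187, 42, 37, 812], [275, 190, 20, 20, 207], [305, 197, 8, 11, 45], [314, 197, 43, 40, 490], [186, 254, 26, 26, 415], [378, 289, 72, 21, 913], [228, 290, 101, 69, 2488], [242, 336, 50, 39, 897], [304, 356, 5, 11, 33], [196, 358, 32, 26, 326], [267, 368, 22, 8, 39], [166, 373, 29, 27, 444], [229, 376, 25, 5, 50], [300, 376, 5, 11, 30], [549, 376, 91, 24, 1178]]
```

All three views match the predicted seated outline with the label on top. The robot is clear, so I'm handing in.

```bash
python3 -c "
from station import order
print(order.finish_job())"
```

```text
the job is handed in; nothing more can be done
None
```

I tipped the smaller carton over the foam's front edge so it lay label-up, seated it right way up on the floor of the large pocket, let go, and handed the job in at about 22 s; no verdict came back.

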